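Find the clear charger bay by feel and seat the cell

TASK

Take the fresh cell from its wooden cradle and seat it fully home in the charging dock. Three of the dock's four bays still have a leftover slug hidden at the bottom under the flap, so feel gently with the cell, back out of a bay where it stops too high, and push it down to the floor of the bay that is clear. Press it home there with about 15 N for half a second so that its contacts bed in, never pressing the dock harder than about 20 N anywhere, then let go and leave the cell standing in the bay.

Things in the scene. Friction and masses are not known exactly. Their poses are not given: they have to be found in the camera images.
- cell_center (a point): The fresh cell, upright in its cradle: a grey round plug, 20 mm in diameter, with a black ribbed square grip on top (18 x 18 mm, 37 mm tall) to be taken from above across two opposite sides. 95 mm long in all. This point is on its axis, half-way up: 47.5 mm above its foot, 47.5 mm below its top. z points up along the cell, x and y square to the sides of the grip.
- cell: The same cell, origin at the middle of its foot, z up. Two thin brass rings; the foot tapers, 13 mm wide at the very end, full width 6 mm up. About 70 g.
- cradle: Low wooden block 56 x 56 x 20 mm, fixed, that the cell stands in: a loose hole 15 mm deep, its floor 5 mm above the bench. Origin at the centre of its underside.
- dock: The charging dock: grey block on a black skirt, 64 x 152 mm, 55 mm tall, fixed. Origin at the centre of its underside, x away from its black front panel, y along the row of four round bays, z up. In three of the bays, not known which, a loose slug 10 to 15 mm tall lies unseen on the floor: there the cell stops hard, that much too high.
- bay_a (a point): Centre of the mouth of the bay at the dock's +y end, level with the dock's top. Each bay is upright, 22 mm wide, 45 mm deep (floor 10 mm above the bench), its mouth chamfered 3 mm. In the clear bay the cell stops with its foot on the floor and its top 50 mm above the dock.
- bay_b (a point): Centre of the mouth of the next bay; same size. 4 mm below each mouth a black spring flap, hinged on the side away from the front panel, hides the bay. The cell pushes it down with 1 to 5 N; it then presses on the cell's side, so that the cell does not fall home by itself but must be pushed.
- bay_c (a point): Centre of the mouth of the third bay from the +y end; same size and flap. The bays are 37 mm apart.
- bay_d (a point): Centre of the mouth of the bay at the dock's -y end; same size and flap.
Not all that is in view belongs to the job. Of the things that look like the cell, the smallest one is meant.

How it is judged:
On the way, in this order (a step that is already met when the one before it is completed fails the run):
1. the cell is lifted clear of its cradle (its centre more than 0.10 m above the bench) (height (world z) of cell_center above 0.1 m), for 0.1 s.
2. the cell is pressed home: its foot on the floor of a bay (within 2 mm) while the cell bears on the dock with more than 11 N, walls and flap included ((horizontal distance between cell_center and bay_a below 0.006 m or horizontal distance between cell_center and bay_b below 0.006 m or horizontal distance between cell_center and bay_c below 0.006 m or horizontal distance between cell_center and bay_d below 0.006 m) and z of cell_center in the frame of dock between 0.052 and 0.0595 m and angle between cell_center's own z axis and vertical below 0.1 rad and contact force between cell and dock above 11 N), for 0.3 s.
At the end, for the whole second after the job is handed in: The cell stands upright (within 0.1 rad) and at rest in one of the dock's bays, its axis within 6 mm of the bay's, with its foot on the bay floor (within 2 mm), let go ((horizontal distance between cell_center and bay_a below 0.006 m or horizontal distance between cell_center and bay_b below 0.006 m or horizontal distance between cell_center and bay_c below 0.006 m or horizontal distance between cell_center and bay_d below 0.006 m) and z of cell_center in the frame of dock between 0.052 and 0.0595 m and angle between cell_center's own z axis and vertical below 0.1 rad and linear speed of cell below 0.02 m/s); the robot touches nothing.
It fails at once if the dock is pressed by anything, directly or through a leftover slug, with more than 30 N (contact force between dock and anything else above 30 N).
It also fails if it takes over 61 s, if anything falls off the work surface, if the arm or the gripper's body presses on something with over 40 N, if the wrist force passes 120 N, or if a joint passes its speed limit or range.

ROBOT

A 7-joint arm with a two-finger parallel gripper is mounted at the origin on a cart in front of the work surface, level with it; the furniture and walls round the work are solid. World frame = base frame: x ahead of the robot, y to its left, z up, the work surface at z = 0. Lengths are in m, angles in rad, forces in N, time in s.
With the tool pointing down it reaches from about 0.4 to 0.85 m from the base axis. Payload 4.5 kg.
Tool frame: the origin (TCP) lies midway between the tips of the shut fingers; the grasp point (between the pads) lies 19 mm behind it; z points along the fingers, y is the direction in which the jaws open and shut (so a half turn about z gives the same grasp; the last joint's range is limited). The gripper opens to 88 mm and grips with 3 to 60 N. Pads are 18 mm wide; open, the fingers measure 123 mm over their backs; the gripper's body (75 mm by 187 mm) begins 45 mm behind the grasp point.
Start: joints at [1.342, 0.689, -0.195, 1.565, 0.157, 0.902, -0.215], TCP at [0.162, -0.604, 0.239] pointing down, gripper open.
Joint ranges: [-3.01, 3.01], [-0.46, 2.08], [-1.47, 1.51], [0.13, 2.56], [-1, 4.14], [0.04, 2.09], [-2.66, 2.66]. Speed limits (rad/s): [2.57, 2.57, 3.14, 3.14, 3.14, 3.14, 3.14].

INTERFACE

Orientations are given as a unit quaternion [x, y, z, w].
In Python, from plant import ctrl gives the robot as it stands. Calls block until the motion is done:
- ctrl.reach(position, orientation): joint-space move of the TCP to a pose.
- ctrl.movel(position, velocity=0.15, orientation=None, stop_force=None): straight line of the TCP; orientation=None keeps the orientation; velocity is the mean speed in m/s. With stop_force (N) it stops when the force on the tool has changed by that much, and returns True; else False.
- ctrl.movej(angles): joint-space move.
- ctrl.open() and ctrl.close(squeeze=None): open the fingers fully, or close them until they stop; squeeze is the grip in N (None keeps the last).
- ctrl.dwell(seconds).
- ctrl.solve_ik(position, orientation): joint angles nearest the present ones, or None.
- ctrl.snapshot(name): name is "scene" or "top" or "wrist"; returns a dict with "img" (384x512x3 uint8, blue, green, red), "range_z" (384x512 float32, m along the optical axis (not along the pixel's ray), 0 where there is no reading), "fx", "fy", "cx", "cy" (pixels), "k1" (the pictures are not rectified: a ray, as slopes to the right and down, at radius r is drawn at 1 + k1 r^2 times it, then the intrinsics apply), "rvec" (rotation vector, rad) and "tvec" (3), from world to camera coordinates, as OpenCV has them. Camera axes: x right, y down, z forward; pixel columns grow to the right and rows downward; lengths in m; the calibration is good to about 2 mm. A picture is of the moment at which its call begins.
A pose or a line that the arm cannot do raises ctrl.IKError and nothing moves.
- ctrl.job_done(): hands the job in, once; it reports no verdict.
Trained networks look in a picture, given as the dict that the camera call returned (one of the last four; its "shot" number tells which), for a name from the list of things; names that differ only in an ending like _2 or _b are one class to them, and where a whole thing is asked for, a point or a joint stands for the part that bears it (a point fixed in the world has none). Each returns a list of dicts, best first, with "score" (0 to 1); they miss things now and then, are a little off and sometimes report something else, mostly with a low value. They report only what shows in the picture. A call takes as long as a camera call. They do not tell look-alikes from the thing itself.
- ctrl.regions_of(picture, query): "mask" (384x512 bool, what is visible of it) and "at" ([column, row] in pixels, amid what is visible of it).
Readings, each from a call of its own:
- ctrl.current_t(): time.
- ctrl.current_q(): joint angles.
- ctrl.current_joint_vel(): joint speeds.
- ctrl.current_effort(): joint torques, N m.
- ctrl.current_eef_pos(): TCP position.
- ctrl.current_ee_rot(): TCP orientation.
- ctrl.current_ft_force(): force on the tool from outside, world axes, zero at the start.
- ctrl.current_wrist_torque(): the same for the moment, N m.
- ctrl.current_grip_width(): finger opening in m.
Only numpy, scipy, OpenCV 4.12 (cv2) and the standard library are available. Lean on these libraries where they do the work, as an engineer would, in place of code of your own. Each camera call takes 0.05 s, during which the arm holds its last target.

## Working session

There is one attempt and no reset: what is moved stays moved. The work goes in short steps, each a Python script; the robot and the scene stay as the last script left them, time stands still between calls to the robot, and variables do not carry over. Pictures are saved under pics/ and viewed, and the job is handed in when it is done.

```bash
ls; mkdir -p pics
cat > h.py <<'E'
import numpy as np, cv2
from plant import ctrl
def ray(s,uv):
    x=(uv[0]-s['cx'])/s['fx'];y=(uv[1]-s['cy'])/s['fy']
    a,b=x,y
    for _ in range(20):
        f=1+s['k1']*(a*a+b*b);a,b=x/f,y/f
    return a,b
def world(s,uv,z):
    a,b=ray(s,uv);R=cv2.Rodrigues(np.array(s['rvec'],float))[0]
    return R.T@(np.array([a*z,b*z,z])-np.array(s['tvec'],float).ravel())
def plane(s,uv,h):
    o=world(s,uv,0.);d=world(s,uv,1.)-o
    return o+d*(h-o[2])/d[2]
def cloud(s,mask):
    v,u=np.nonzero(mask&(s['range_z']>0));z=s['range_z'][v,u].astype(float)
    x=(u-s['cx'])/s['fx'];y=(v-s['cy'])/s['fy'];a,b=x.copy(),y.copy()
    for _ in range(20):
        f=1+s['k1']*(a*a+b*b);a,b=x/f,y/f
    R=cv2.Rodrigues(np.array(s['rvec'],float))[0]
    return (np.c_[a*z,b*z,z]-np.array(s['tvec'],float).ravel())@R
E
python3 - <<'E'
from h import *
import pickle
for n in ['scene','top','wrist']:
    s=ctrl.snapshot(n);cv2.imwrite(f'pics/{n}0.png',s['img']);pickle.dump(s,open(n+'0.pkl','wb'))
    R=cv2.Rodrigues(np.array(s['rvec'],float))[0];print(n,-R.T@np.array(s['tvec']).ravel(),R[2])
    for q in ['cell','dock','cradle']:
        for r in ctrl.regions_of(s,q)[:4]:
            c=cloud(s,r['mask']); print(n,q,round(r['score'],2),np.round(r['at']),r['mask'].sum(),np.round(np.percentile(c,[2,50,98],axis=0),3).tolist() if len(c) else None)
print(ctrl.current_t(),ctrl.current_ee_rot())
E
```

```text
pics
scene [0.09300214 0.63992885 0.46087704] [ 0.45793078 -0.76244182 -0.45714535]
scene cell 0.57 [289. 196.] 758 [[0.399, -0.093, 0.001], [0.409, -0.054, 0.074], [0.44, -0.049, 0.135]]
scene dock 0.75 [181. 232.] 3142 [[0.514, 0.06, 0.003], [0.542, 0.148, 0.045], [0.601, 0.205, 0.056]]
scene cradle 0.66 [278. 199.] 213 [[0.433, -0.176, 0.0], [0.477, -0.143, 0.016], [0.503, -0.126, 0.021]]
top [ 0.4196227  -0.00643052  0.90498945] [ 7.63891747e-02 -1.45120257e-04 -9.97078068e-01]
top cell 0.97 [324. 148.] 462 [[0.547, -0.132, 0.019], [0.556, -0.116, 0.13], [0.573, -0.106, 0.136]]
top cell 0.57 [293. 231.] 297 [[0.399, -0.076, 0.042], [0.412, -0.062, 0.134], [0.425, -0.05, 0.137]]
top cell 0.51 [347. 197.] 205 [[0.456, -0.168, 0.02], [0.466, -0.156, 0.097], [0.476, -0.149, 0.101]]
top cell 0.46 [187. 149.] 3436 [[0.515, 0.049, 0.006], [0.556, 0.123, 0.053], [0.598, 0.198, 0.057]]
top dock 0.81 [188. 151.] 3430 [[0.515, 0.049, 0.006], [0.555, 0.124, 0.053], [0.598, 0.199, 0.057]]
top cradle 0.66 [340. 211.] 742 [[0.435, -0.19, 0.002], [0.462, -0.154, 0.019], [0.498, -0.128, 0.022]]
wrist [ 0.2393017  -0.58307968  0.38476934] [-0.29467569 -0.07856587 -0.95236214]
0.6 [9.91379868e-01 1.31018910e-01 6.18990543e-06 4.04473955e-05]
```

Run:
```python
import cv2
a=cv2.imread('pics/scene0.png');cv2.imwrite('pics/s1.png',cv2.resize(a[130:330,60:400],None,fx=2.3,fy=2.3,interpolation=2))
a=cv2.imread('pics/top0.png');cv2.imwrite('pics/t1.png',cv2.resize(a[80:290,120:400],None,fx=2.8,fy=2.8,interpolation=2))
```

```text
(no output)
```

View pics/s1.png

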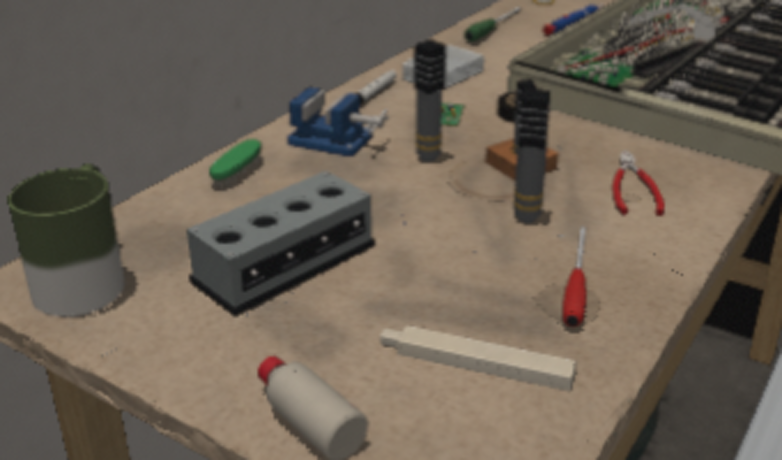

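View pics/t1.png

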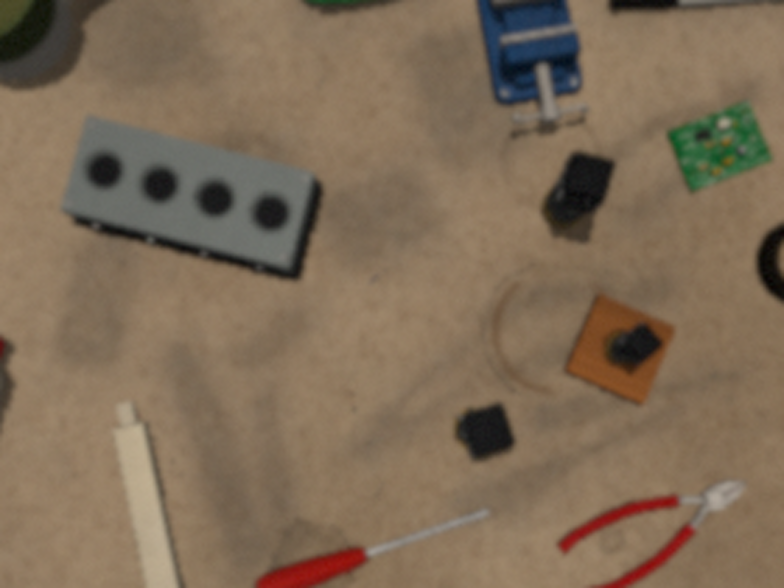

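View pics/top0.png

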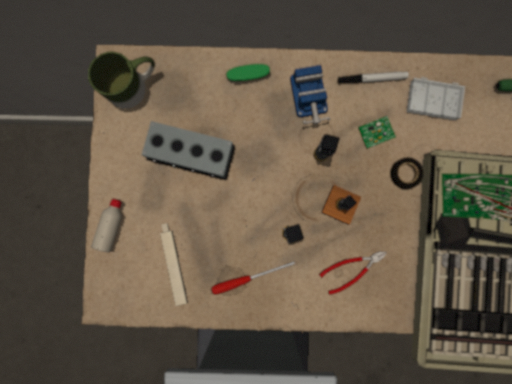

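View pics/scene0.png

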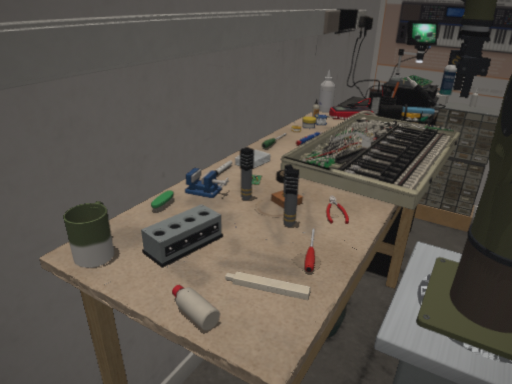

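Run:
```python
from h import *
import pickle
ctrl.reach([0.466,-0.157,0.26],[1,0,0,0])
print(ctrl.current_t(),ctrl.current_eef_pos(),ctrl.current_q())
s=ctrl.snapshot('wrist');cv2.imwrite('pics/w1.png',s['img']);pickle.dump(s,open('w1.pkl','wb'))
for r in ctrl.regions_of(s,'cell')[:4]:
    c=cloud(s,r['mask']); print(round(r['score'],2),np.round(r['at']),r['mask'].sum(),np.round(np.percentile(c,[2,50,98],axis=0),3).tolist())
    t=c[c[:,2]>np.percentile(c[:,2],98)-.006]
    print(cv2.minAreaRect(t[:,:2].astype(np.float32)*1000),len(t),t.mean(0))
```

```text
2.55 [ 0.46583519 -0.15815769  0.25999105] [ 0.29215141  0.48501363 -0.08961457  1.93452527  0.06388369  0.72459245
 -1.40769451]
0.91 [186. 215.] 1001 [[0.409, -0.08, 0.021], [0.424, -0.073, 0.107], [0.43, -0.054, 0.136]]
((437.436279296875, -91.79437255859375), (29.104955673217773, 82.43502807617188), 40.75419235229492) 246 [ 0.4211688  -0.06859355  0.13449665]
0.76 [259. 172.] 395 [[0.46, -0.171, 0.025], [0.472, -0.161, 0.099], [0.48, -0.15, 0.101]]
((468.52984619140625, -160.89537048339844), (17.785764694213867, 17.220937728881836), 44.577735900878906) 218 [ 0.46903495 -0.16065671  0.09998913]
0.66 [220.  92.] 895 [[0.55, -0.136, 0.019], [0.562, -0.125, 0.134], [0.576, -0.109, 0.137]]
((563.2423706054688, -121.59548950195312), (24.84390640258789, 25.473491668701172), 76.24128723144531) 693 [ 0.56317073 -0.12202902  0.1347025 ]
```

View pics/w1.png

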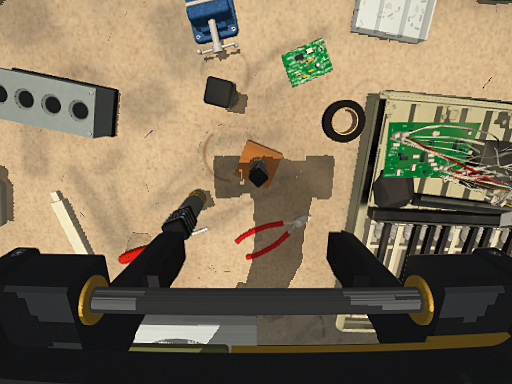

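Run:
```python
from h import *
import pickle
s=pickle.load(open('w1.pkl','rb'))
a=s['img'];cv2.imwrite('pics/w1z.png',cv2.resize(a[60:240,150:330],None,fx=3.3,fy=3.3,interpolation=2))
# rectify plane z=.1 and z=.137 to world grid, 0.25mm/px
R=cv2.Rodrigues(np.array(s['rvec'],float))[0];t=np.array(s['tvec'],float).ravel()
def rect(h,x0,x1,y0,y1,res,name):
    X,Y=np.meshgrid(np.arange(x1,x0,-res),np.arange(y1,y0,-res),indexing='ij')
    P=np.stack([X,Y,np.full_like(X,h)],-1)@R.T+t
    u=P[...,0]/P[...,2];v=P[...,1]/P[...,2];f=1+s['k1']*(u*u+v*v)
    m=cv2.remap(a,(u*f*s['fx']+s['cx']).astype(np.float32),(v*f*s['fy']+s['cy']).astype(np.float32),1)
    cv2.imwrite(name,m)
rect(.1,.44,.50,-.19,-.13,.0001,'pics/rc.png')
```

```text
(no output)
```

View pics/w1z.png

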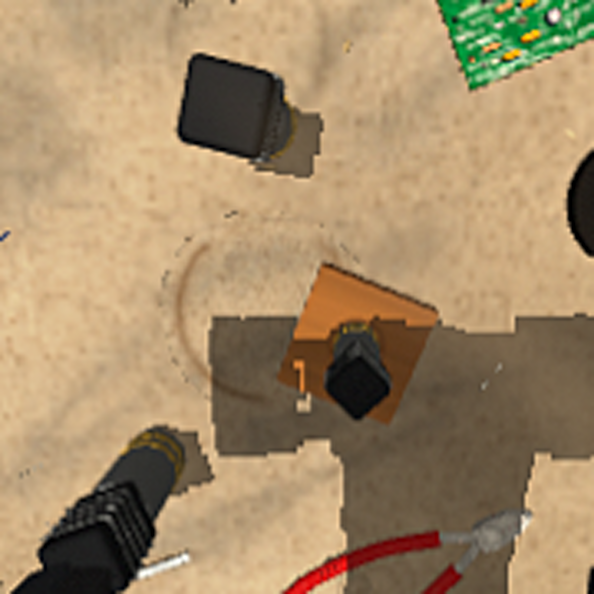

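View pics/rc.png

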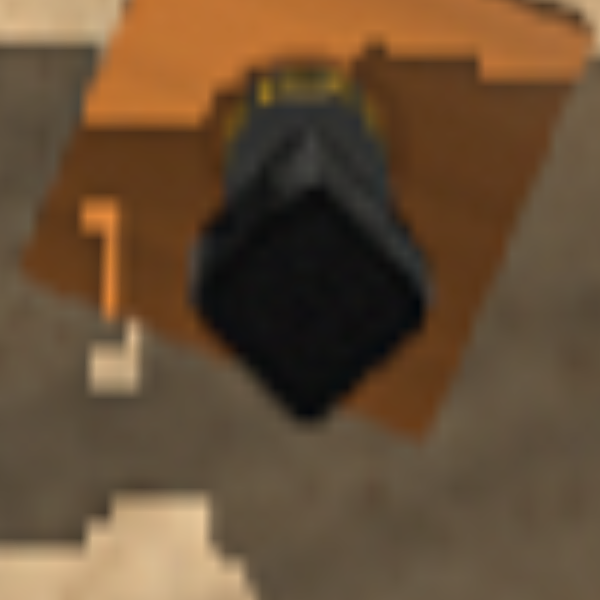

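Run:
```python
from h import *
import pickle
def rect(s,h,x0,x1,y0,y1,res,name):
    R=cv2.Rodrigues(np.array(s['rvec'],float))[0];t=np.array(s['tvec'],float).ravel()
    X,Y=np.meshgrid(np.arange(x1,x0,-res),np.arange(y1,y0,-res),indexing='ij')
    P=np.stack([X,Y,np.full_like(X,h)],-1)@R.T+t
    u=P[...,0]/P[...,2];v=P[...,1]/P[...,2];f=1+s['k1']*(u*u+v*v)
    m=cv2.remap(s['img'],(u*f*s['fx']+s['cx']).astype(np.float32),(v*f*s['fy']+s['cy']).astype(np.float32),1)
    cv2.imwrite(name,m);return m
s=pickle.load(open('top0.pkl','rb'))
m=rect(s,.055,.48,.62,.03,.22,.0003,'pics/rd.png')
g=cv2.GaussianBlur(cv2.cvtColor(m,6),(0,0),4);b=(g<60).astype(np.uint8)
n,l,st,c=cv2.connectedComponentsWithStats(b)
for i in range(1,n):
    if st[i,4]>500: print(st[i],np.round([.62-c[i][1]*.0003,.22-c[i][0]*.0003],4))
d=cloud(s,np.ones((384,512),bool))
for nm,(x,y) in dict(L2=(.563,-.122),L1=(.418,-.066)).items():
    k=(abs(d[:,:2]-[x,y]).max(1)<.05); print(nm,np.percentile(d[k,2],[99,99.9,100]))
k=(d[:,1]>.0)&(d[:,0]>.4)&(d[:,0]<.75); 
k2=k&(d[:,2]>.07);print('tall near dock',np.percentile(d[k2],[0,50,100],axis=0))
print(ctrl.solve_ik([.469,-.161,.076],[np.cos(np.pi/8),-np.sin(np.pi/8),0,0]),ctrl.solve_ik([.469,-.161,.22],[np.cos(np.pi/8),-np.sin(np.pi/8),0,0]))
for y,x in [(.064,.54),(.18,.57)]: print(ctrl.solve_ik([x,y,.08],[1,0,0,0]))
```

```text
[ 103  130   69   69 3751] [0.5707 0.1788]
[ 223  158   69   69 3760] [0.5625 0.1428]
[ 362  181  242  206 7485] [0.5257 0.0629]
[ 342  185   70   69 3761] [0.5542 0.1069]
[ 463  214   69   68 3709] [0.5459 0.0709]
[ 131  278  104   37 2064] [0.5311 0.1659]
[ 251  305  103   37 1847] [0.5229 0.1294]
L2 [0.13516496 0.13643599 0.13666646]
L1 [0.13578777 0.13701332 0.13782013]
tall near dock [[0.63889511 0.18848521 0.07008575]
 [0.69057647 0.24787909 0.09077504]
 [0.71871324 0.29526858 0.10238125]]
[ 0.22045498  0.80979098  0.02828291  2.08118671 -0.08233956  0.25163189
 -2.03647385] [ 0.15923584  0.5540633   0.12278154  1.97918639 -0.11197257  0.61467493
 -2.00079647]
[-0.16802888  0.82928855 -0.05836468  1.93549219  0.11623801  0.37998732
 -1.88628255]
[-0.3357256   0.87185496 -0.08326645  1.76931803  0.13178755  0.50581247
 -2.07561061]
```

View pics/rd.png

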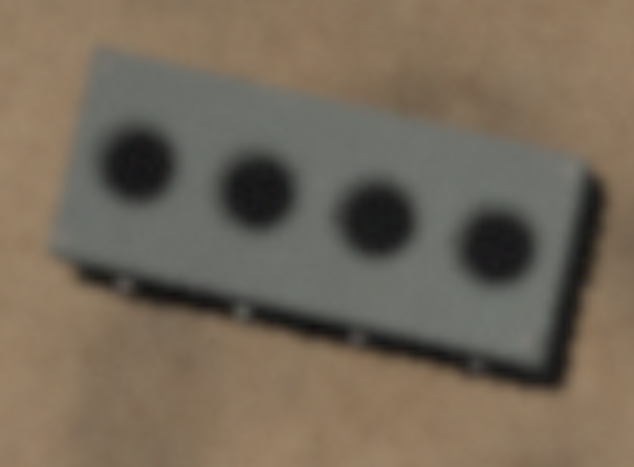

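Run:
```python
from h import *
q=[np.cos(np.pi/8),-np.sin(np.pi/8),0,0]
ctrl.reach([.469,-.161,.2],q)
s=ctrl.snapshot('wrist');cv2.imwrite('pics/w2.png',s['img'])
for r in ctrl.regions_of(s,'cell')[:3]:
    c=cloud(s,r['mask']);t=c[c[:,2]>np.percentile(c[:,2],98)-.006]
    print(round(r['score'],2),r['at'],t.mean(0),cv2.minAreaRect(t[:,:2].astype(np.float32)*1000))
print(ctrl.current_t(),ctrl.current_eef_pos(),ctrl.current_ft_force())
```

```text
0.82 [233.4, 268.2] [ 0.40599556 -0.06045847  0.13488806] ((405.53240966796875, -59.97859191894531), (10.89299201965332, 7.5799760818481445), 63.41574478149414)
0.69 [154.8, 155.7] [ 0.56272303 -0.12316699  0.1346903 ] ((563.013671875, -121.9981689453125), (25.704710006713867, 25.932336807250977), 77.23839569091797)
0.6 [257.4, 187.6] [ 0.46910681 -0.16152331  0.09990502] ((468.9606628417969, -161.10069274902344), (17.787534713745117, 17.622329711914062), 45.0678825378418)
3.3667 [ 0.46950493 -0.16124438  0.20064555] [-0.40514108  0.28386861  0.30398108]
```

View pics/w2.png

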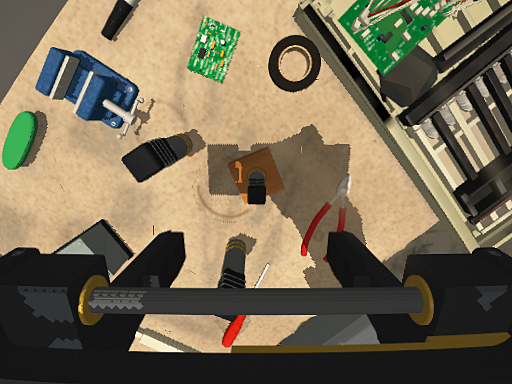

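Run:
```python
from h import *
print(ctrl.movel([.469,-.161,.11],velocity=.12,stop_force=6))
print(ctrl.movel([.469,-.161,.077],velocity=.04,stop_force=3), ctrl.current_eef_pos(),ctrl.current_ft_force())
ctrl.close(40); print(ctrl.current_grip_width(),ctrl.current_ft_force(),ctrl.current_t())
s=ctrl.snapshot('wrist');cv2.imwrite('pics/w3.png',s['img'])
s=ctrl.snapshot('scene');cv2.imwrite('pics/s3.png',cv2.resize(s['img'][100:300,200:400],None,fx=3,fy=3))
```

```text
False
False [ 0.46908549 -0.16104929  0.07710998] [0.07411968 0.22894489 0.75502218]
0.01760391599536702 [ 8.28918414e-01  3.66892813e-04 -6.61170790e-01] 6.3
```

View pics/s3.png

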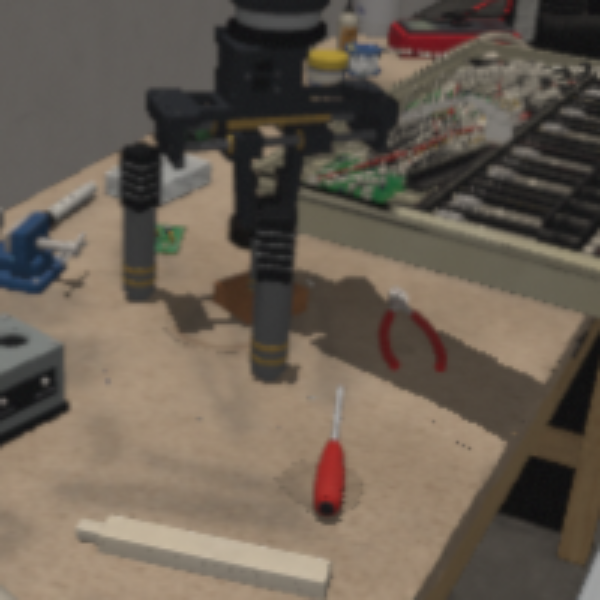

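View pics/w3.png

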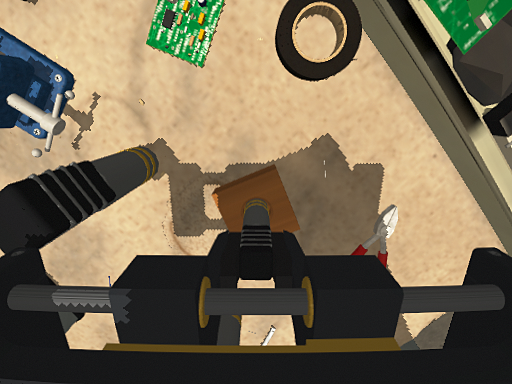

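Run:
```python
from h import *
import pickle
p=ctrl.current_eef_pos()
ctrl.movel([p[0],p[1],.225],velocity=.15)
print(ctrl.current_t(),ctrl.current_ft_force(),ctrl.current_wrist_torque(),ctrl.current_grip_width())
ctrl.reach([.49,.115,.24],[1,0,0,0])
ctrl.dwell(.2)
s=ctrl.snapshot('wrist');cv2.imwrite('pics/w4.png',s['img']);pickle.dump(s,open('w4.pkl','wb'))
s=ctrl.snapshot('scene');cv2.imwrite('pics/s4.png',s['img']);pickle.dump(s,open('s4.pkl','wb'))
print(ctrl.current_t(),ctrl.current_ft_force(),ctrl.current_eef_pos())
```

```text
7.5333 [ 0.25922223 -0.05059936 -0.85959264] [ 0.05868475 -0.00343542  0.03239798] 0.017634737267174863
8.9083 [-0.13312756 -0.50983059 -1.11794242] [0.49016877 0.11390864 0.23997669]
```

View pics/w4.png

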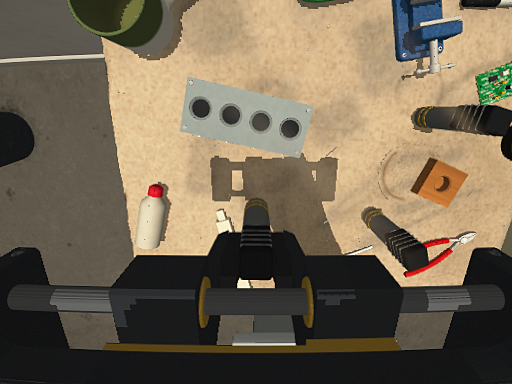

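View pics/s4.png

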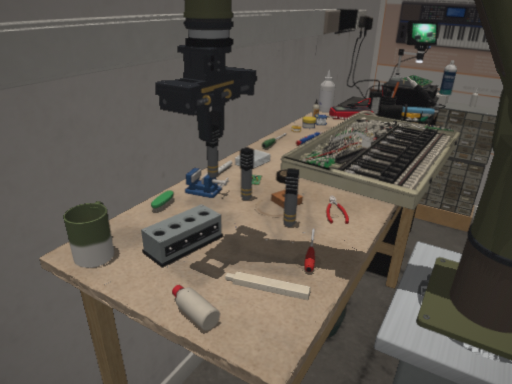

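Run:
```python
from h import *
import pickle
s=pickle.load(open('w4.pkl','rb'))
R=cv2.Rodrigues(np.array(s['rvec'],float))[0];t=np.array(s['tvec'],float).ravel()
x0,x1,y0,y1,res=.48,.62,.03,.22,.0003
X,Y=np.meshgrid(np.arange(x1,x0,-res),np.arange(y1,y0,-res),indexing='ij')
P=np.stack([X,Y,np.full_like(X,.055)],-1)@R.T+t
u=P[...,0]/P[...,2];v=P[...,1]/P[...,2];f=1+s['k1']*(u*u+v*v)
m=cv2.remap(s['img'],(u*f*s['fx']+s['cx']).astype(np.float32),(v*f*s['fy']+s['cy']).astype(np.float32),1)
cv2.imwrite('pics/rd4.png',m)
g=cv2.GaussianBlur(cv2.cvtColor(m,6),(0,0),2)
for th in (60,90,110):
  n,l,st,c=cv2.connectedComponentsWithStats((g<th).astype(np.uint8))
  for i in range(1,n):
    if 1000<st[i,4]<8000: print(th,st[i],np.round([.62-c[i][1]*.0003,.22-c[i][0]*.0003],4))
# held cell position per wrist cam: depth of cloud near cell
c=cloud(s,np.ones((384,512),bool))
E=np.array([.4902,.1139])
k=(np.hypot(*(c[:,:2]-E).T)<.03)&(c[:,2]>.165)&(c[:,2]<.225)
d=c[k]
for a in np.arange(.165,.225,.01):
    e=d[(d[:,2]>=a)&(d[:,2]<a+.01)]
    if len(e)>5: print(a,len(e),np.round([e[:,0].max(),e[:,1].min(),e[:,1].max(),e[:,1].mean()],4))
```

```text
60 [ 106  124   66   66 3424] [0.5732 0.1784]
60 [ 226  152   65   64 3002] [0.5647 0.1434]
60 [ 464  205   66   63 2968] [0.5498 0.0705]
90 [ 103  120   72   72 4009] [0.5734 0.1785]
90 [ 222  148   72   71 3926] [0.5651 0.1428]
90 [ 342  176   70   68 3729] [0.5571 0.107 ]
90 [ 460  203   72   70 3921] [0.5489 0.0713]
90 [ 167  349   49  118 2161] [0.4992 0.1658]
90 [ 426  416   79   51 2288] [0.4856 0.078 ]
110 [ 101  118   76   75 4435] [0.5735 0.1785]
110 [ 220  146   75   75 4331] [0.5652 0.1429]
110 [ 340  174   74   73 4187] [0.5571 0.107 ]
110 [ 458  197   75   78 4315] [0.5489 0.0714]
0.165 7 [0.4996 0.1085 0.1212 0.1135]
0.17500000000000002 87 [0.5005 0.103  0.1226 0.1132]
0.18500000000000003 104 [0.5002 0.1033 0.1224 0.1126]
0.19500000000000003 114 [0.5002 0.1032 0.1228 0.1129]
0.20500000000000004 134 [0.5    0.1033 0.123  0.1128]
0.21500000000000005 136 [0.5001 0.1037 0.122  0.113 ]
```

View pics/rd4.png

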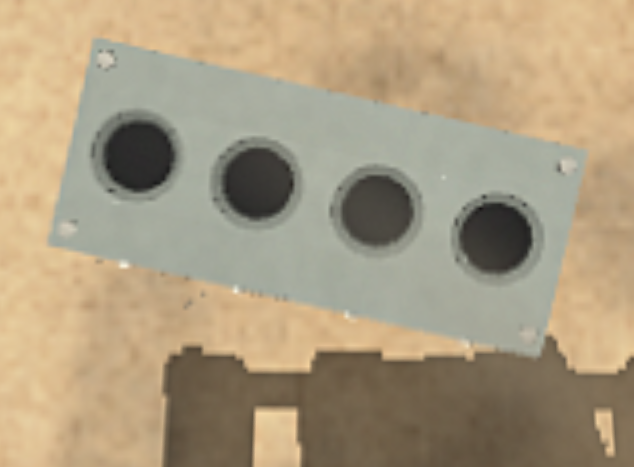

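```bash
cat >> h.py <<'E'
A=np.array([.5735,.1787]);D=np.array([.5489,.0714])
B={k:A+(D-A)*i/3+[0,.001] for i,k in enumerate('abcd')}
def show(m,f0): print(m,round(ctrl.current_t(),2),np.round(ctrl.current_eef_pos(),4),np.round(np.array(ctrl.current_ft_force())-f0,2),np.round(ctrl.current_wrist_torque(),2),flush=True)
E
python3 - <<'E'
from h import *
x,y=B['c']
ctrl.movel([x,y,.20]); ctrl.movel([x,y,.140],velocity=.1); ctrl.dwell(.2)
f0=np.array(ctrl.current_ft_force()); show('above',f0*0)
r=ctrl.movel([x,y,.115],velocity=.02,stop_force=8); show(r,f0)
s=ctrl.snapshot('wrist');cv2.imwrite('pics/w5.png',s['img'])
E
```

```text
above 10.53 [0.5576 0.1083 0.1407] [ 0.24  0.27 -0.34] [ 0.03 -0.02 -0.02]
False 11.93 [0.5569 0.1084 0.1151] [-1.38 -0.01  4.48] [0.25 0.45 0.02]
```

View pics/w5.png

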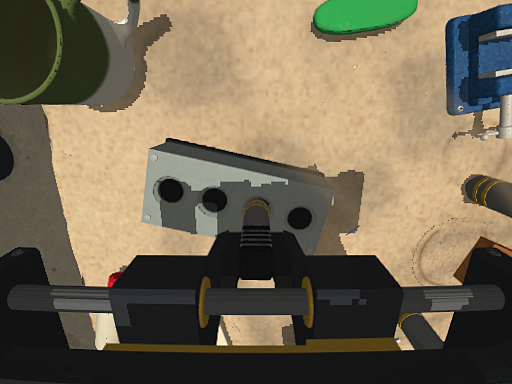

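Run:
```python
from h import *
x,y=B['c'];f0=np.array([.24,.27,-.34])
r=ctrl.movel([x,y,.100],velocity=.025,stop_force=6); show(r,f0)
if not r:
    r=ctrl.movel([x,y,.081],velocity=.012,stop_force=6); show(r,f0)
```

```text
False 12.73 [0.5563 0.1078 0.0994] [-3.02 -0.38 -2.4 ] [-0.04  0.66 -0.03]
True 14.1 [0.5568 0.1083 0.082 ] [-0.39 -0.16  5.  ] [ 0.11  0.11 -0.01]
```

Run:
```python
from h import *
f0=np.array([.24,.27,-.34]);p=ctrl.current_eef_pos();x,y=p[0],p[1]
ctrl.dwell(.1);show('hold',f0)
z=.082
for i in range(30):
    fz=ctrl.current_ft_force()[2]+.34
    if fz>13.5: break
    z-=.0002 if fz>9 else .0004
    r=ctrl.movel([.5568,.1083,z],velocity=.01,stop_force=7); 
    ctrl.dwell(.05); show((r,round(z,4)),f0)
    if z<.074: break
```

```text
hold 14.2 [0.5568 0.1083 0.082 ] [-0.87 -1.01  5.24] [-0.05  0.08 -0.01]
(False, 0.0816) 14.62 [0.5572 0.1083 0.082 ] [-2.87  0.06  6.6 ] [0.03 0.5  0.03]
(False, 0.0812) 14.92 [0.5573 0.1084 0.0819] [-3.07 -0.85  9.49] [-0.    0.56  0.  ]
(False, 0.081) 15.22 [0.5573 0.1083 0.0819] [-4.02 -0.17 10.98] [-0.01  0.72 -0.01]
(False, 0.0808) 15.52 [0.5574 0.1083 0.0819] [-3.42 -0.72 12.3 ] [ 0.    0.71 -0.01]
(False, 0.0806) 15.82 [0.5575 0.1083 0.0819] [-3.33 -0.44 13.19] [-0.04  0.81 -0.02]
(False, 0.0804) 16.12 [0.5575 0.1083 0.0819] [-3.53  0.51 15.46] [-0.01  0.92 -0.01]
```

Run:
```python
from h import *
f0=np.array([.24,.27,-.34])
for i in range(4): ctrl.dwell(.2); show('press',f0)
ctrl.movel([.5570,.1083,.0814],velocity=.01); show('eased',f0)
ctrl.open(); show('open',f0*0)
s=ctrl.snapshot('wrist');cv2.imwrite('pics/w6.png',s['img'])
r=ctrl.movel([.557,.1083,.22],velocity=.12,stop_force=6); show(r,f0*0)
ctrl.dwell(.2)
s=ctrl.snapshot('wrist');cv2.imwrite('pics/w7.png',s['img'])
for q in ctrl.regions_of(s,'cell')[:4]:
    c=cloud(s,q['mask']);t=c[c[:,2]>np.percentile(c[:,2],98)-.006]
    print(round(q['score'],2),q['at'],t.mean(0),cv2.minAreaRect(t[:,:2].astype(np.float32)*1000))
c=cloud(s,np.ones((384,512),bool)); k=(abs(c[:,0]-.556)<.04)&(abs(c[:,1]-.125)<.09)&(c[:,2]>.04)&(c[:,2]<.07)
print('dock top',np.median(c[k,2]))
s=ctrl.snapshot('scene');cv2.imwrite('pics/s7.png',cv2.resize(s['img'][130:280,100:300],None,fx=4,fy=4))
print(ctrl.current_t())
```

```text
press 16.32 [0.5575 0.1083 0.0819] [-3.79 -0.98 15.2 ] [0.01 0.94 0.03]
press 16.52 [0.5575 0.1083 0.0819] [-3.59 -0.31 15.95] [-0.02  0.93 -0.04]
press 16.72 [0.5575 0.1083 0.0819] [-4.13 -0.5  15.55] [ 0.03  0.84 -0.01]
press 16.92 [0.5575 0.1084 0.0819] [-3.86 -1.65 15.76] [-0.02  0.85  0.02]
eased 17.17 [0.5572 0.1083 0.0819] [-3.34  0.45  9.37] [0.08 0.66 0.05]
open 18.28 [0.557  0.1083 0.0814] [ 0.29  0.64 -0.55] [-0.02 -0.02  0.02]
False 19.64 [0.5565 0.1082 0.2193] [ 0.27 -0.5   0.23] [-0.03  0.03  0.01]
0.92 [462.5, 178.4] [ 0.56414609 -0.11874744  0.13437271] ((563.27490234375, -120.86946105957031), (26.80451202392578, 25.525671005249023), 73.46483612060547)
0.8 [256.9, 183.7] [0.55715073 0.10829048 0.1048374 ] ((556.3878784179688, 108.215576171875), (17.661544799804688, 17.813331604003906), 89.73129272460938)
dock top 0.05507773064864507
19.9917
```

View pics/w7.png

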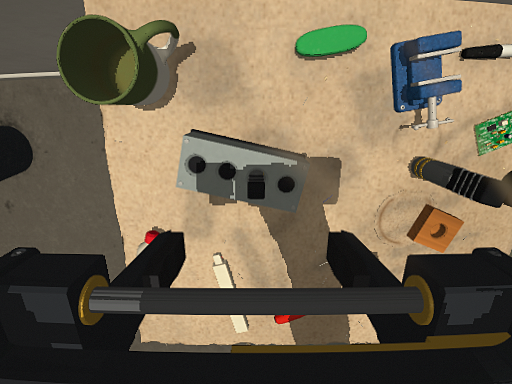

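View pics/s7.png

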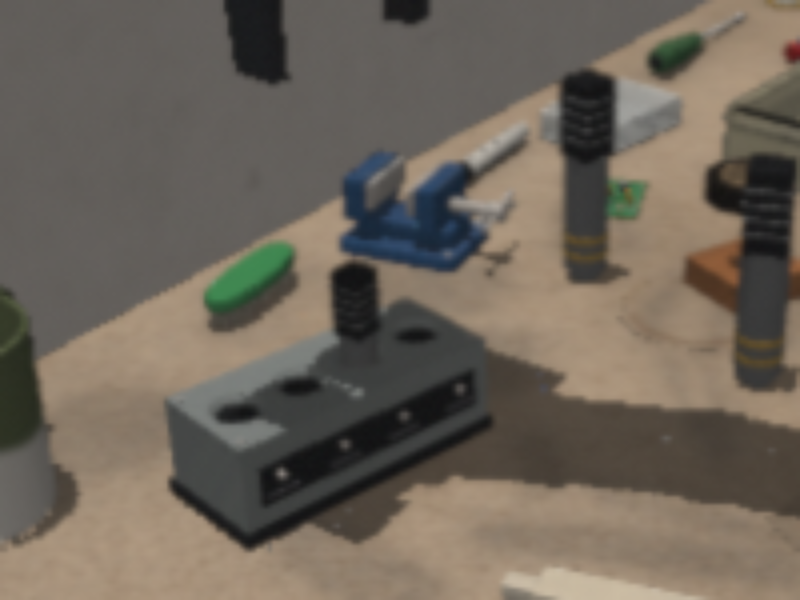

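The cell's top is at 0.1048 m and the dock's top at 0.0551 m. That puts the cell 49.8 mm above the dock against the expected 50 mm, so it is home. It stands upright in bay c, let go.

Run:
```python
from h import *
ctrl.job_done()
```

```text
the job is handed in; nothing more can be done
```

The cell is seated fully home in bay c, standing upright and let go. I handed the job in about 20 s into the run; no verdict is reported.

- **Picking:** I took the smallest of the three look-alikes, the one in the wooden cradle, across its grip with 40 N. I kept the grasp high so the gripper's body cleared the two taller look-alikes.
- **Finding the bay:** I tried bay c first. The cell pushed the flap down with about 4.5 N. It stopped at the height calculated for the bare floor, 10 mm or more lower than a slug would allow, so no other bay had to be felt.
- **Pressing:** I raised the force in small steps and held 15–16 N for about 0.8 s. The highest force I read was 16 N. I then eased off, opened the gripper and retreated upwards.
- **Last checks:** The cell's top measured 49.8 mm above the dock (50 mm expected), and its axis was about 1 mm from the bay centre seen by the wrist camera.
- **Disagreement:** The top and wrist cameras put the bays 2–3 mm apart in x. I used the wrist camera, which matched the arm's own position readings.

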